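# Clip the snap hook onto the specimen carrier's lid staple

## Task

The specimen carrier is shut and ready for transport: secure it by clipping the snap hook (the one with the sprung gate) onto one leg of the staple that stands on its lid. Push the gate open against the leg so that the leg goes inside the hook and the gate snaps shut behind it, then let go and leave the hook lying flat on the lid. Leave the similar open hook, which has no gate, where it lies.

Things in the scene. Friction and masses are not known exactly. Their poses are not given: they have to be found in the camera images.
- snap_hook: Loose steel snap hook, 0.16 kg, 142 x 71 mm, lying flat. Origin: underside, below the centre of its upright black grip block (x +-22, y +-8, 42 tall; pinch along y). z up; +x from grip to the closed loop of 10 mm bar (0-10 high). Bar centres: solid back y = -39, round end x = 115. Gate on the +y side, along y = 22, x 35-85; nose tip x = 88. Inside of loop: x 40-110, y -34 to 18 (mm).
- gate (a joint): Hinge of the thin 7 mm gate bar on the snap hook, rad: 0 shut, up to 1.25 as its free end (x 85; pivot x 35) swings into the loop. Sprung shut; 1 to 4 N opens it. Moving the hook along its own +y with a staple leg at hook x = 76 (68-83 will do) opens it; it passes the leg and snaps shut when the leg is deep inside, at hook y = -25 to -30.
- leg_right (a point): Right (carrier's -y) leg of the rod staple on the fixed specimen carrier, on the leg's axis at the flat lid top, 90 mm above the bench. Legs upright, 8 mm thick, 64 mm apart along y, joined by a crossbar 41 to 49 mm above the lid. Carrier axes: z up, x roughly away from the robot. Lid 280 (x) x 245 mm (y), bare; the staple stands 50 mm beyond its centre in +x.
- leg_left (a point): The left leg (carrier's +y side) of the same staple, likewise on the leg's axis at the lid's top surface; same axes.
- open_hook: Bystander, to be left alone: a loose hook of the same size with the same black grip block, but without a gate: its +y side is an open mouth. Origin and axes as for the snap hook.
Mind the look-alikes: they are no part of the job. Leave any orange look-alike of the snap_hook alone.

How it is judged:
By the outcome, as a careful person would: the job done as asked, in the order asked, and still so for the second after the job is handed in, with the robot touching nothing.
It also fails if it takes over 42 s, if anything falls off the work surface, if the arm or the gripper's body presses on something with over 40 N, if the wrist force passes 120 N, or if a joint passes its speed limit or range.

## Robot

A 7-joint arm with a two-finger parallel gripper is mounted at the origin on the work surface. World frame = base frame: x ahead of the robot, y to its left, z up, the work surface at z = 0. Lengths are in m, angles in rad, forces in N, time in s.
With the tool pointing down it reaches from about 0.425 to 0.925 m from the base axis. Payload 6.8 kg.
Tool frame: the origin (TCP) lies midway between the tips of the shut fingers; the grasp point (between the pads) lies 19 mm behind it; z points along the fingers, y is the direction in which the jaws open and shut (so a half turn about z gives the same grasp; the last joint's range is limited). The gripper opens to 85 mm and grips with 20 to 120 N. Pads are 22 mm wide; open, the fingers measure 114 mm over their backs; the gripper's body (76 mm by 85 mm) begins 54 mm behind the grasp point. The pads swing forward as they close: fully open they stand 13 mm farther back than shut.
Start: joints at [1.13, 0.477, 0.022, 1.555, -0.011, 1.109, -0.083], TCP at [0.221, -0.638, 0.231] pointing down, gripper open.
Joint ranges: [-2.96, 2.96], [-0.34, 2.1], [-1.41, 1.46], [0.24, 2.44], [-1.37, 4.51], [0.17, 1.92], [-2.96, 2.96]. Speed limits (rad/s): [2.39, 2.39, 3.14, 3.14, 3.14, 3.14, 3.14].

## Interface

Orientations are given as a unit quaternion [w, x, y, z].
In Python, from station import * gives the robot as it stands. The module is installed in compiled form; this text tells all that it offers.
- The arm moves only by the tool jog_arm, never from a script. Its arguments are lists of equal length, an entry for each row: "dp": the shift along the tool's x, y, z in units of 25 mm (1.0 is 25 mm), a list of three; "angular": the turn, a rotation vector about the tool's x, y, z in units of 5 degrees (1.0 is 5 degrees), a list of three; "claw": the finger opening in mm, from 0 to 85.4. A call has exactly 5 rows; each row is the pose to reach, as a shift and turn from the pose commanded when the call began, along the tool's axes at that moment; what a row does not reach only later rows make up. A row lasts 1/10 s, in which the tool goes at most 50 mm and 8.59 degrees, less where a joint would pass 70% of its speed; a pose out of reach is approached as far as the arm can. A call with a gripper value outside its range is refused whole. The fingers move at their own pace and stop on an object; "grip_force" is the grip in N (left out, the last holds). Time passes only in rows, so rows that repeat a pose let the fingers close, or fill a call up. It gives the time, the measured TCP pose, the force and the opening at its end, in the units of the state.
- get_obs(): the state, without advancing time (a new reading comes with each control period).
- read_camera(name): name is "scene" or "top"; returns a dict with "pixels" (400x640x3 uint8, blue, green, red), "camera_matrix" (3x3 intrinsics, pixels), "rvec" (rotation vector, rad) and "tvec" (3), from world to camera coordinates, as OpenCV has them. Camera axes: x right, y down, z forward; pixel columns grow to the right and rows downward; lengths in m; the calibration is good to about 2 mm. A picture is of the moment at which its call begins. There is no depth.
- hand_in(): hands the job in, once; it reports no verdict.
The state is a dict: "t": time; "q": joint angles; "joint_vel": joint speeds; "joint_torque": joint torques, N m; "eef_pos": TCP position; "tool_rot": TCP orientation; "contact_force": force on the tool from outside, world axes, zero at the start; "torque": the same for the moment, N m; "gripper_width": opening from 0.0 (shut) to 1.0 (fully open).
Only numpy, scipy, OpenCV 4.12 (cv2) and the standard library are available. Lean on these libraries where they do the work, as an engineer would, in place of code of your own. Each camera call takes 0.05 s, during which the arm holds its last target.

## Working session

There is one attempt and no reset: what is moved stays moved. The work goes in short steps, Python scripts to look and compute and a tool call to move; the robot and the scene stay as the last step left them, time stands still between calls to the robot, and variables do not carry over. Pictures are saved under pics/ and viewed, and the job is handed in when it is done.

Besides the shell and the picture viewer there is one more tool, called after "Request:" by a JSON object that holds its "name" and its "arguments". jog_arm: Moves the arm, as the interface text tells. Its arguments: {"type":"object","properties":{"dp":{"type":"array","items":{"type":"array","items":{"type":"number"}}},"angular":{"type":"array","items":{"type":"array","items":{"type":"number"}}},"claw":{"type":"array","items":{"type":"number"}},"grip_force":{"type":"number"}},"required":["dp","angular","claw"]}

```bash
mkdir -p pics; python3 - <<'E'
from station import *
import cv2, pickle
o=get_obs(); print(o)
for n in("scene","top"):
    c=read_camera(n); cv2.imwrite(f"pics/{n}0.png",c["pixels"]); pickle.dump(c,open(n+"0.pkl","wb"))
    print(n,c["camera_matrix"],c["rvec"],c["tvec"])
E
```

```text
{'t': 0.0, 'q': array([ 1.1299006 ,  0.47781386,  0.02235173,  1.55647152, -0.01148515,
        1.10928944, -0.08309701]), 'joint_vel': array([ 0.0012518 , -0.00047226,  0.00098344, -0.00084981, -0.0020394 ,
        0.0001973 ,  0.00013882]), 'joint_torque': array([-8.50591005e-04, -5.96467602e+01,  1.60715651e+00, -2.81198841e+01,
        1.23611200e-02,  9.38104960e-03,  4.09365998e-05]), 'eef_pos': array([ 0.22029124, -0.63740624,  0.23030826]), 'tool_rot': array([-8.97756363e-04,  9.86185680e-01,  1.65641013e-01, -2.30547541e-04]), 'contact_force': array([ 0.4836339 , -0.25141877, -0.33449825]), 'torque': array([ 0.00493903,  0.01959373, -0.03845741]), 'gripper_width': 1.0002264231048703}
scene [[390.41545064   0.         319.44685865]
 [  0.         390.41545064 200.46428527]
 [  0.           0.           1.        ]] [ 2.02125591  1.71775534 -0.50817083] [-0.04140547 -0.28390455  1.3073722 ]
top [[405.03886897   0.         319.4832374 ]
 [  0.         405.03886897 204.30798846]
 [  0.           0.           1.        ]] [ 2.17790012 -2.1324284   0.16998044] [-0.03882762  0.42598292  1.14950621]
```

View pics/scene0.png

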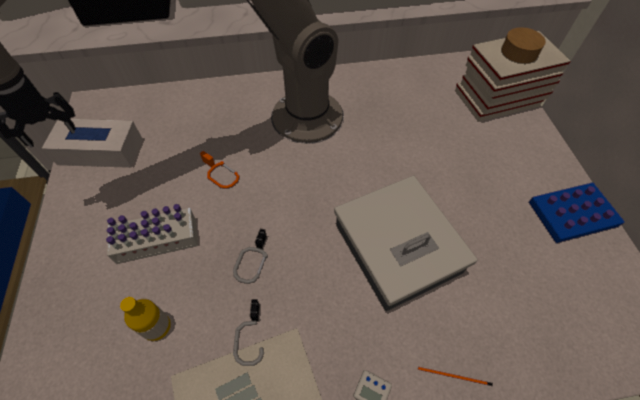

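View pics/top0.png

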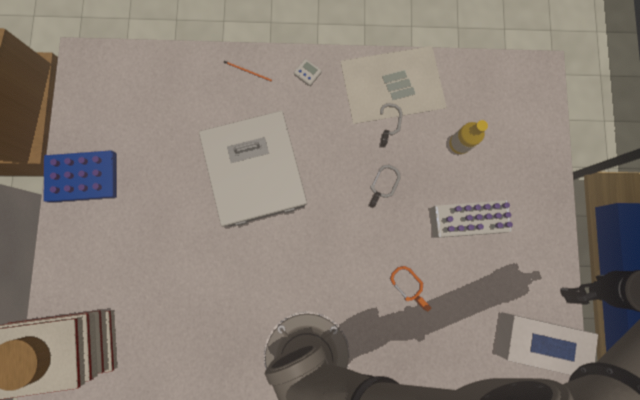

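The scene shows the snap hook at about (250,257), its grip at (261,238). The open hook is at (248,335), and the carrier with its staple is at (415,245). In the top view the snap hook is at (384,183), the open hook at (391,122) and the staple at (247,149). I'll zoom in.

```bash
python3 - <<'E'
import pickle,cv2,numpy as np
t=pickle.load(open("top0.pkl","rb"))["pixels"]; s=pickle.load(open("scene0.pkl","rb"))["pixels"]
def crop(p,u,v,w,h,k): return cv2.resize(p[v:v+h,u:u+w],None,fx=k,fy=k,interpolation=cv2.INTER_CUBIC)
a=np.hstack([crop(t,360,155,50,60,8),crop(t,222,130,50,60,8)])
cv2.imwrite("pics/z1.png",a)
b=np.hstack([crop(s,225,225,50,60,8),crop(s,385,215,50,60,8)])
cv2.imwrite("pics/z2.png",b)
E
```

```text
(no output)
```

View pics/z1.png

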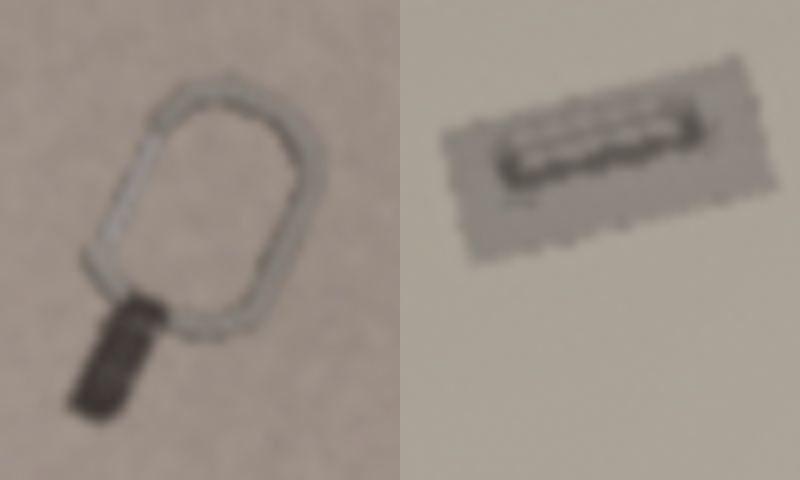

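View pics/z2.png

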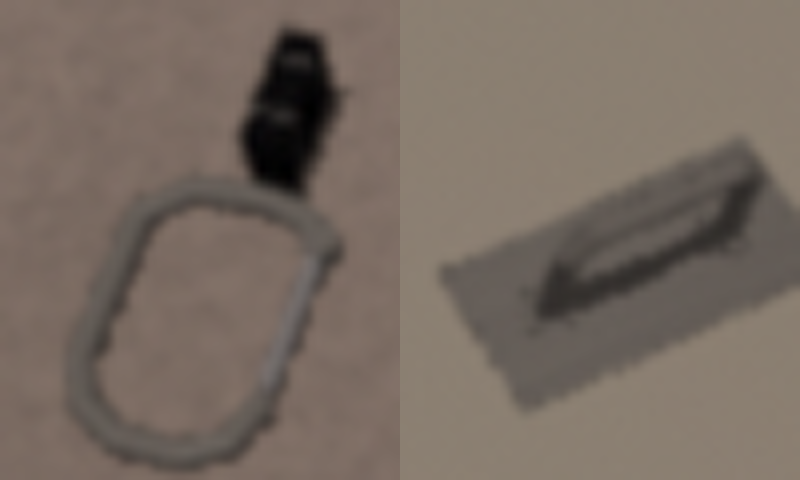

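```bash
cat > h.py <<'E'
import pickle,cv2,numpy as np
def ray(c,uv):
    R,_=cv2.Rodrigues(np.array(c["rvec"],float)); t=np.array(c["tvec"]).reshape(3)
    n=cv2.undistortPoints(np.array(uv,float).reshape(-1,1,2),np.array(c["camera_matrix"]),None).reshape(-1,2)
    d=np.c_[n,np.ones(len(n))]@R; return -R.T@t,d
def plane(c,uv,z):
    o,d=ray(c,uv); return o+d*((z-o[2])/d[:,2])[:,None]
def tri(c1,u1,c2,u2):
    o1,d1=ray(c1,u1);o2,d2=ray(c2,u2); d1=d1[0];d2=d2[0]
    A=np.c_[d1,-d2]; s=np.linalg.lstsq(A,o2-o1,rcond=None)[0]; p,q=o1+s[0]*d1,o2+s[1]*d2
    return (p+q)/2,np.linalg.norm(p-q)
def proj(c,P):
    return cv2.projectPoints(np.array(P,float).reshape(-1,1,3),np.array(c["rvec"],float),np.array(c["tvec"],float),np.array(c["camera_matrix"]),None)[0].reshape(-1,2)
E
python3 - <<'E'
from h import *
T=pickle.load(open("top0.pkl","rb"));S=pickle.load(open("scene0.pkl","rb"))
for n,c in(("top",T),("scene",S)):
    im=c["pixels"]; print(n)
    lab=cv2.cvtColor(im,cv2.COLOR_BGR2LAB).astype(int)
    lid=(250,200) if n=="top" else (375,215)
    x,y=lid; print("lid lab",lab[y,x],"bench",lab[200,330] if n=="top" else lab[300,320], "bar", lab[155+90//8,360+215//8] if n=="top" else lab[225+200//8,225+190//8])
E
```

```text
top
lid lab [172 129 135] bench [156 131 134] bar [140 129 132]
scene
lid lab [138 130 137] bench [119 133 135] bar [ 82 131 132]
```

```bash
python3 - <<'E'
from h import *
T=pickle.load(open("top0.pkl","rb"));S=pickle.load(open("scene0.pkl","rb"))
def up(im,r,k=6):
    u,v,w,h=r; return cv2.resize(im[v:v+h,u:u+w],None,fx=k,fy=k,interpolation=cv2.INTER_CUBIC)
def unup(p,r,k=6): return (p+0.5)/k-0.5+np.array(r[:2])
for n,c,rl,rh,lt in(("top",T,(190,100,125,135),(362,157,46,55),164),("scene",S,(325,170,155,140),(228,225,45,62),128)):
    L=cv2.cvtColor(c["pixels"],cv2.COLOR_BGR2LAB)
    a=up(L[:,:,0],rl); m=(a>lt).astype(np.uint8)
    cs=cv2.findContours(m,cv2.RETR_EXTERNAL,cv2.CHAIN_APPROX_NONE)[0]; k=max(cs,key=cv2.contourArea)
    cv2.imwrite(f"pics/lid_{n}.png",cv2.resize(m*255,None,fx=.6,fy=.6))
    W=plane(c,unup(k[:,0].astype(float),rl),.09)[:,:2]
    (cx,cy),sz,ang=cv2.minAreaRect((W*1000).astype(np.float32)); print(n,"lid",cx,cy,sz,ang)
    h=up(L,rh); l=h[:,:,0].astype(int); bg=np.median(l)
    print("bg",bg)
    m=(l<bg-(8 if n=="top" else 13)).astype(np.uint8)
    cv2.imwrite(f"pics/hook_{n}.png",m*255)
    dk=(l<bg-(50 if n=="top" else 60)).astype(np.uint8)
    cv2.imwrite(f"pics/grip_{n}.png",dk*255)
E
python3 - <<'E'
import cv2,numpy as np
I=[cv2.imread(f"pics/{a}_{b}.png") for b in("top","scene") for a in("hook","grip")]+[cv2.imread(f"pics/lid_{b}.png") for b in("top","scene")]
I=[cv2.copyMakeBorder(cv2.resize(i,(220,int(i.shape[0]*220/i.shape[1])))[:290],0,290-min(290,int(i.shape[0]*220/i.shape[1])),0,5,cv2.BORDER_CONSTANT,value=(0,0,255)) for i in I]
cv2.imwrite("pics/masks.png",np.vstack([np.hstack(I[:3]),np.hstack(I[3:])]))
E
```

```text
top lid 520.7129516601562 162.08602905273438 (273.6370544433594, 240.062744140625) 16.200767517089844
bg 152.0
scene lid 523.282470703125 163.9116973876953 (277.2541198730469, 240.187255859375) 16.11096954345703
bg 119.0
```

View pics/masks.png

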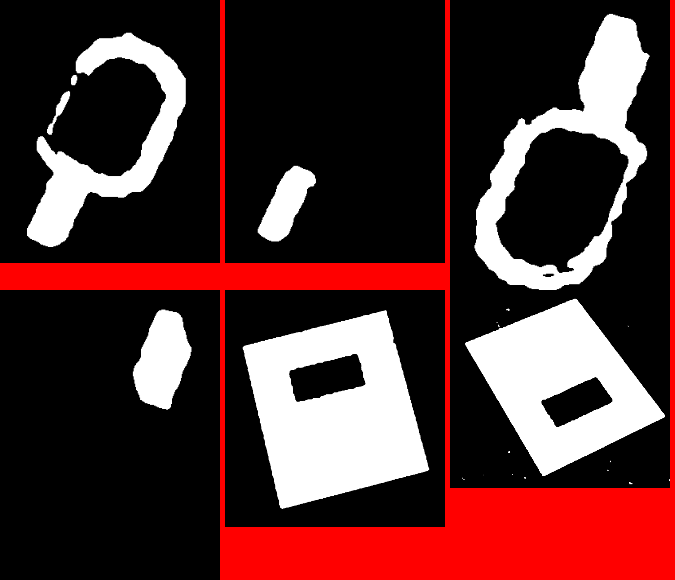

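```bash
python3 - <<'E'
from h import *
T=pickle.load(open("top0.pkl","rb"));S=pickle.load(open("scene0.pkl","rb"))
k=6
def up(im,r):
    u,v,w,h=r; return cv2.resize(im[v:v+h,u:u+w],None,fx=k,fy=k,interpolation=cv2.INTER_CUBIC)
def unup(p,r): return (p+0.5)/k-0.5+np.array(r[:2])
for n,c,rh,d,dd in(("top",T,(362,157,46,55),8,50),("scene",S,(228,225,45,62),13,60)):
    L=cv2.cvtColor(c["pixels"],cv2.COLOR_BGR2LAB); l=up(L,rh)[:,:,0].astype(int); bg=np.median(l)
    m=(l<bg-d).astype(np.uint8); 
    m=cv2.morphologyEx(m,cv2.MORPH_CLOSE,np.ones((13,13)))
    g=(l<bg-dd).astype(np.uint8)
    K=max(cv2.findContours(m,cv2.RETR_EXTERNAL,cv2.CHAIN_APPROX_NONE)[0],key=cv2.contourArea)[:,0].astype(float)
    G=max(cv2.findContours(g,cv2.RETR_EXTERNAL,cv2.CHAIN_APPROX_NONE)[0],key=cv2.contourArea)
    M=cv2.moments(G); gc=np.array([M['m10'],M['m01']])/M['m00']; 
    print(n,"grip centroid px",unup(gc,rh), "at z21:",plane(c,unup(gc,rh),.021)*1000)
    W=plane(c,unup(K,rh),.005)[:,:2]*1000
    gw=(plane(c,unup(gc,rh),.021)*1000)[0,:2]
    far=W[np.argmax(np.linalg.norm(W-gw,axis=1))]
    # refine yaw: minimal y-width of points beyond x>45 from grip
    for yaw in np.arange(-36,-15,2):
        a=np.radians(yaw);R=np.array([[np.cos(a),np.sin(a)],[-np.sin(a),np.cos(a)]])
        P=(W-gw)@R.T; Q=P[(P[:,0]>45)&(P[:,0]<85)]
        # straight back outer edge: y<-20 slope
        B=Q[Q[:,1]<-15]; s=np.polyfit(B[:,0],B[:,1],1)[0]
        print(yaw,"xmax %.1f y %.1f %.1f slope %.1f"%(P[:,0].max(),P[:,1].min(),P[:,1].max(),np.degrees(np.arctan(s))))
E
```

```text
top grip centroid px [374.2903907  199.12860777] at z21: [[ 447.10182733 -191.29573452   21.        ]]
-36 xmax 122.1 y -37.2 46.1 slope 9.5
-34 xmax 122.4 y -38.8 43.0 slope 7.7
-32 xmax 122.5 y -40.4 40.0 slope 6.8
-30 xmax 122.4 y -42.0 36.8 slope 4.9
-28 xmax 122.2 y -43.6 33.6 slope 2.7
-26 xmax 122.1 y -45.5 30.4 slope 1.0
-24 xmax 122.3 y -47.9 28.9 slope -0.8
-22 xmax 122.3 y -50.3 27.6 slope -1.5
-20 xmax 122.2 y -52.7 26.4 slope -3.4
-18 xmax 122.0 y -55.8 25.1 slope -5.3
-16 xmax 121.6 y -58.9 23.8 slope -7.6
scene grip centroid px [260.716702   238.85891283] at z21: [[ 449.46922253 -189.02301256   21.        ]]
-36 xmax 123.4 y -35.7 47.8 slope 11.5
-34 xmax 123.7 y -37.6 44.6 slope 10.0
-32 xmax 123.9 y -39.5 41.4 slope 8.5
-30 xmax 123.9 y -41.3 38.2 slope 6.8
-28 xmax 123.8 y -43.1 34.9 slope 4.7
-26 xmax 123.5 y -44.8 31.7 slope 2.3
-24 xmax 123.1 y -46.8 30.4 slope 0.0
-22 xmax 122.5 y -49.4 29.0 slope -2.4
-20 xmax 121.8 y -52.4 27.6 slope -5.1
-18 xmax 121.3 y -55.3 26.2 slope -7.7
-16 xmax 120.7 y -58.2 24.8 slope -9.7
```

```bash
cat >> h.py <<'E'
from scipy.spatial.transform import Rotation as Ro
def go(o,p,yaw):
    q=o["tool_rot"]; R=Ro.from_quat([q[1],q[2],q[3],q[0]])
    a=np.radians(yaw); Rt=Ro.from_matrix(np.array([[np.cos(a),np.sin(a),0],[np.sin(a),-np.cos(a),0],[0,0,-1]]))
    d=R.inv().apply(np.array(p)-o["eef_pos"])/.025; w=(R.inv()*Rt).as_rotvec(degrees=True)/5
    x=R.apply([1,0,0]); print("t %.2f"%o["t"],"pos",o["eef_pos"].round(4),"yaw %.2f"%np.degrees(np.arctan2(x[1],x[0])),"F",o["contact_force"].round(1),"w",round(o["gripper_width"],3))
    print("dp",d.round(2),"ang",w.round(2))
E
python3 - <<'E'
from h import *
from station import *
T=pickle.load(open("top0.pkl","rb"));S=pickle.load(open("scene0.pkl","rb"))
go(get_obs(),[.448,-.190,.15],-24.5)
a=np.radians(16.15);ex=np.array([np.cos(a),np.sin(a)]);ey=np.array([-ex[1],ex[0]]);c=np.array([.522,.163])
for s in(32,-32):
    L=c+.05*ex+s/1000*ey; print("leg",s,L)
    for z in(.045+.09,.09):
        print(z,"top",proj(T,[*L,z]),"scene",proj(S,[*L,z]))
# crossbar ends: crop px -> full
f=lambda x,y,u,v:[x/8-.5+u,y/8-.5+v]
print(tri(T,f(505-400,150,222,130),S,f(755-400,185,385,215)),tri(T,f(690-400,110,222,130),S,f(555-400,270,385,215)))
E
```

```text
t 0.10 pos [ 0.2203 -0.6375  0.2304] yaw 19.07 F [ 0.  -0.   0.4] w 0.999
dp [ 14.46 -13.94   3.24] ang [-0.02  0.01  8.71]
leg 32 [0.56112594 0.20764483]
0.135 top [[233.10453375 147.55843103]] scene [[428.74966454 233.90168687]]
0.09 top [[236.21165063 152.04192592]] scene [[424.34924374 242.71138538]]
leg -32 [0.57892773 0.14617047]
0.135 top [[256.22299864 141.72272764]] scene [[405.417804   244.47645628]]
0.09 top [[258.41760936 146.42086835]] scene [[401.88743123 253.00301134]]
(array([0.56384785, 0.20828939, 0.12116549]), np.float64(0.004070641591044391)) (array([0.57995728, 0.14488307, 0.11798971]), np.float64(0.0010817868891644193))
```

Request:
{"name": "jog_arm", "arguments": {"dp": [[1.4,-1.4,0],[2.9,-2.8,0],[4.3,-4.2,0.3],[5.8,-5.6,0.6],[7.2,-7,1]], "angular": [[0,0,0.9],[0,0,1.8],[0,0,2.6],[0,0,3.5],[0,0,4.4]], "claw": [85,85,85,85,85]}}

```text
t: 0.6
eef_pos: [0.3326, -0.4151, 0.2069]
tool_rot: [0.0, 1.0, -0.027, 0.0]
contact_force: [1.8, -0.1, 0.0]
gripper_width: 0.998
```

```bash
python3 -c "
from h import *
from station import *
go(get_obs(),[.448,-.190,.10],-24.5)"
```

```text
t 0.60 pos [ 0.3326 -0.4151  0.2069] yaw -3.12 F [ 1.8 -0.1  0. ] w 0.998
dp [ 4.12 -9.24  4.27] ang [ 0.   -0.01  4.28]
```

Request:
{"name": "jog_arm", "arguments": {"dp": [[0.8,-1.9,0.6],[1.6,-3.8,1.4],[2.5,-5.6,2.2],[3.3,-7.4,3.1],[4.1,-9.2,4]], "angular": [[0,0,0.9],[0,0,1.7],[0,0,2.6],[0,0,3.4],[0,0,4.3]], "claw": [85,85,85,85,85]}}

```text
t: 1.1
eef_pos: [0.4378, -0.2082, 0.1152]
tool_rot: [0.0, 0.977, -0.213, 0.0]
contact_force: [0.5, -0.9, -0.3]
gripper_width: 0.995
```

Request:
{"name": "jog_arm", "arguments": {"dp": [[0,0,0],[0,0,0],[0,0,0],[0,0,0],[0,0,0]], "angular": [[0,0,0],[0,0,0],[0,0,0],[0,0,0],[0,0,0]], "claw": [60,60,60,60,60]}}

```text
t: 1.6
eef_pos: [0.4369, -0.2113, 0.1163]
tool_rot: [0.0, 0.977, -0.213, 0.0]
contact_force: [0.1, 0.7, 0.2]
gripper_width: 0.701
```

```bash
python3 -c "
from h import *
from station import *
go(get_obs(),[.448,-.190,.011],-24.5)
for n in('scene','top'):
    c=read_camera(n);u,v=(215,170) if n=='scene' else (320,130)
    cv2.imwrite('pics/a_%s.png'%n,cv2.resize(c['pixels'][v:v+120,u:u+120],None,fx=4,fy=4,interpolation=2))
I=[cv2.imread('pics/a_%s.png'%n) for n in('scene','top')]
I=[cv2.resize(i,(395,395)) for i in I];cv2.imwrite('pics/a.png',np.hstack(I))
"
```

```text
t 1.60 pos [ 0.4369 -0.2113  0.1163] yaw -24.57 F [0.1 0.7 0.2] w 0.701
dp [ 0.05 -0.96  4.21] ang [ 0.   -0.01 -0.01]
```

View pics/a.png

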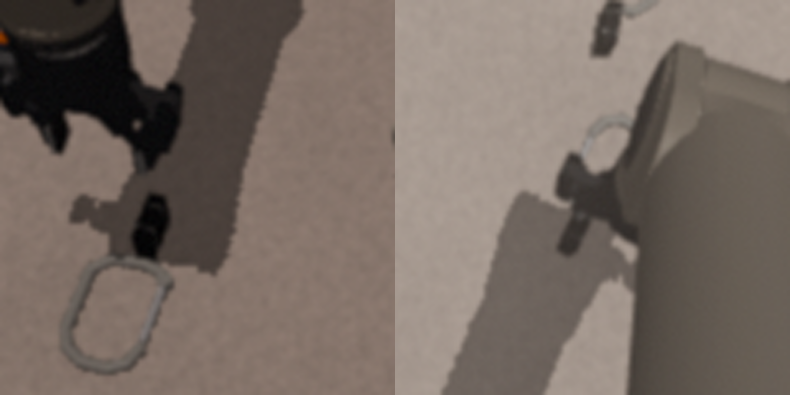

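The fingers straddle the grip's line but sit about 24 mm short in y. The last call ended before the arm reached its target. I'll correct sideways first, then descend.

Request:
{"name": "jog_arm", "arguments": {"dp": [[0,-0.5,0.2],[0,-0.96,0.6],[0,-0.96,1.2],[0,-0.96,1.8],[0,-0.96,2]], "angular": [[0,0,0],[0,0,0],[0,0,0],[0,0,0],[0,0,0]], "claw": [60,60,60,60,60]}}

```text
t: 2.2
eef_pos: [0.4465, -0.1863, 0.0639]
tool_rot: [-0.0, 0.978, -0.211, -0.001]
contact_force: [-1.5, 0.9, 0.5]
gripper_width: 0.701
```

```bash
python3 -c "
from h import *
from station import *
go(get_obs(),[.448,-.190,.011],-24.5)"
```

```text
t 2.20 pos [ 0.4465 -0.1863  0.0639] yaw -24.33 F [-1.5  0.9  0.5] w 0.701
dp [0.12 0.11 2.12] ang [-0.    0.03  0.03]
```

Request:
{"name": "jog_arm", "arguments": {"dp": [[0.05,0.08,0.4],[0.05,0.08,0.9],[0.05,0.08,1.5],[0.05,0.08,1.9],[0.05,0.08,2.1]], "angular": [[0,0,0],[0,0,0],[0,0,0],[0,0,0],[0,0,0]], "claw": [60,60,60,60,60]}}

```text
t: 2.7
eef_pos: [0.447, -0.1902, 0.0122]
tool_rot: [-0.0, 0.977, -0.212, -0.001]
contact_force: [0.3, -0.1, 0.3]
gripper_width: 0.704
```

Request:
{"name": "jog_arm", "arguments": {"dp": [[0,0,0],[0,0,0],[0,0,0],[0,0,0],[0,0,0]], "angular": [[0,0,0],[0,0,0],[0,0,0],[0,0,0],[0,0,0]], "claw": [50,40,30,25,0], "grip_force": 60}}

```text
t: 3.2
eef_pos: [0.4479, -0.1904, 0.0139]
tool_rot: [0.0, 0.977, -0.212, 0.001]
contact_force: [-1.2, -0.3, 3.1]
gripper_width: 0.177
```

```bash
python3 -c "
from h import *
from station import *
go(get_obs(),[.448,-.190,.011],-24.5)"
```

```text
t 3.20 pos [ 0.4479 -0.1904  0.0139] yaw -24.42 F [-1.2 -0.3  3.1] w 0.177
dp [-0.   -0.02  0.12] ang [-0.   -0.01  0.02]
```

Request:
{"name": "jog_arm", "arguments": {"dp": [[0,0,0],[0,0,0],[0,0,0],[0,0,0],[0,0,0]], "angular": [[0,0,0],[0,0,0],[0,0,0],[0,0,0],[0,0,0]], "claw": [0,0,0,0,0], "grip_force": 80}}

```text
t: 3.7
eef_pos: [0.448, -0.1904, 0.014]
tool_rot: [0.0, 0.977, -0.212, 0.001]
contact_force: [-1.2, 0.5, 6.3]
gripper_width: 0.171
```

Request:
{"name": "jog_arm", "arguments": {"dp": [[0,0,-0.6],[0,0,-1.6],[0,0,-2.8],[0,0,-4],[0,0,-5.2]], "angular": [[0,0,0],[0,0,0],[0,0,0],[0,0,0],[0,0,0]], "claw": [0,0,0,0,0]}}

```text
t: 4.2
eef_pos: [0.4468, -0.1902, 0.1443]
tool_rot: [-0.0, 0.977, -0.212, -0.0]
contact_force: [0.4, -0.8, -1.9]
gripper_width: 0.175
```

Request:
{"name": "jog_arm", "arguments": {"dp": [[0,0,0],[0,0,0],[0,0,0],[0,0,0],[0,0,0]], "angular": [[0,0,0],[0,0,0],[0,0,0],[0,0,0],[0,0,0]], "claw": [0,0,0,0,0]}}

```text
t: 4.7
eef_pos: [0.4468, -0.1901, 0.1423]
tool_rot: [-0.0, 0.977, -0.212, -0.001]
contact_force: [-1.2, -0.4, -2.0]
gripper_width: 0.173
```

```bash
python3 -c "
from h import *
from station import *
go(get_obs(),[.448,-.190,.011],-24.5)
for n in('scene','top'):
    c=read_camera(n);u,v=(215,150) if n=='scene' else (320,130)
    cv2.imwrite('pics/b_%s.png'%n,cv2.resize(c['pixels'][v:v+120,u:u+120],None,fx=4,fy=4,interpolation=2))
I=[cv2.imread('pics/b_%s.png'%n) for n in('scene','top')]
I=[cv2.resize(i,(395,395)) for i in I];cv2.imwrite('pics/b.png',np.hstack(I))
"
```

```text
t 4.70 pos [ 0.4468 -0.1901  0.1423] yaw -24.43 F [-1.2 -0.4 -2. ] w 0.173
dp [ 0.05 -0.03  5.25] ang [0.   0.02 0.01]
```

View pics/b.png

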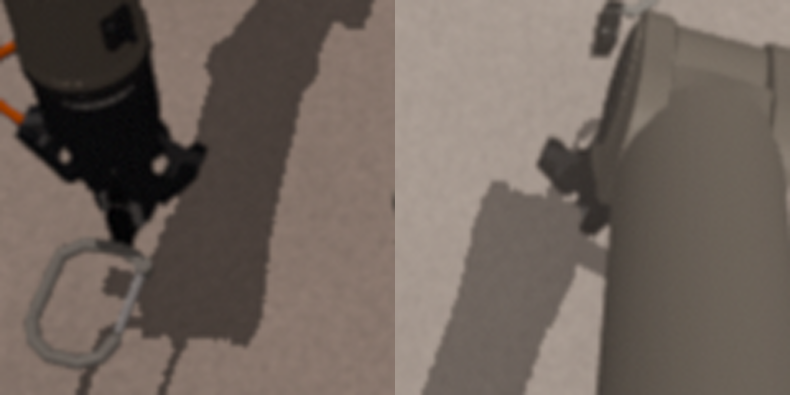

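```bash
python3 -c "
from h import *
from station import *
go(get_obs(),[.5213,.072,.142],16.15)"
```

```text
t 4.80 pos [ 0.4471 -0.1902  0.1426] yaw -24.43 F [-1.2  0.3 -1.6] w 0.173
dp [ -1.63 -10.78   0.03] ang [-0.    0.02 -8.12]
```

Request:
{"name": "jog_arm", "arguments": {"dp": [[-0.1,-0.8,0],[-0.2,-1.9,0],[-0.4,-3.1,0],[-0.6,-4.3,0],[-0.8,-5.4,0]], "angular": [[0,0,-0.7],[0,0,-1.6],[0,0,-2.6],[0,0,-3.6],[0,0,-4.5]], "claw": [0,0,0,0,0]}}

```text
t: 5.3
eef_pos: [0.4854, -0.0568, 0.1433]
tool_rot: [-0.0, 1.0, -0.014, 0.0]
contact_force: [1.1, 0.2, -2.0]
gripper_width: 0.173
```

```bash
python3 -c "
from h import *
from station import *
go(get_obs(),[.5213,.072,.142],16.15)"
```

```text
t 5.30 pos [ 0.4854 -0.0568  0.1433] yaw -1.59 F [ 1.1  0.2 -2. ] w 0.173
dp [ 1.29 -5.19  0.05] ang [-0.01 -0.   -3.55]
```

Request:
{"name": "jog_arm", "arguments": {"dp": [[0.3,-1.1,0],[0.6,-2.2,0],[0.8,-3.3,0],[1.1,-4.4,0],[1.3,-5.2,0]], "angular": [[0,0,-0.8],[0,0,-1.6],[0,0,-2.4],[0,0,-3.1],[0,0,-3.5]], "claw": [0,0,0,0,0]}}

```text
t: 5.8
eef_pos: [0.5222, 0.0727, 0.1433]
tool_rot: [-0.001, 0.99, 0.138, 0.0]
contact_force: [0.7, 0.4, -1.4]
gripper_width: 0.172
```

Request:
{"name": "jog_arm", "arguments": {"dp": [[0,0,0.2],[0,0,0.5],[0,0,0.7],[0,0,0.8],[0,0,0.8]], "angular": [[0,0,0],[0,0,0],[0,0,0],[0,0,0],[0,0,0]], "claw": [0,0,0,0,0]}}

```text
t: 6.3
eef_pos: [0.5215, 0.0686, 0.1227]
tool_rot: [0.0, 0.991, 0.135, -0.001]
contact_force: [-0.0, 0.1, -1.7]
gripper_width: 0.173
```

```bash
python3 -c "
from h import *
from station import *
go(get_obs(),[.5213,.072,.105],16.15)
for n in('scene','top'):
    c=read_camera(n);u,v=(340,160) if n=='scene' else (210,90)
    pickle.dump(c,open(n+'1.pkl','wb'))
    cv2.imwrite('pics/c_%s.png'%n,cv2.resize(c['pixels'][v:v+130,u:u+130],None,fx=4,fy=4,interpolation=2))
I=[cv2.imread('pics/c_%s.png'%n) for n in('scene','top')]
I=[cv2.resize(i,(395,395)) for i in I];cv2.imwrite('pics/c.png',np.hstack(I))
"
```

```text
t 6.30 pos [0.5215 0.0686 0.1227] yaw 15.48 F [-0.   0.1 -1.7] w 0.173
dp [ 0.03 -0.13  0.71] ang [ 0.    0.02 -0.13]
```

View pics/c.png

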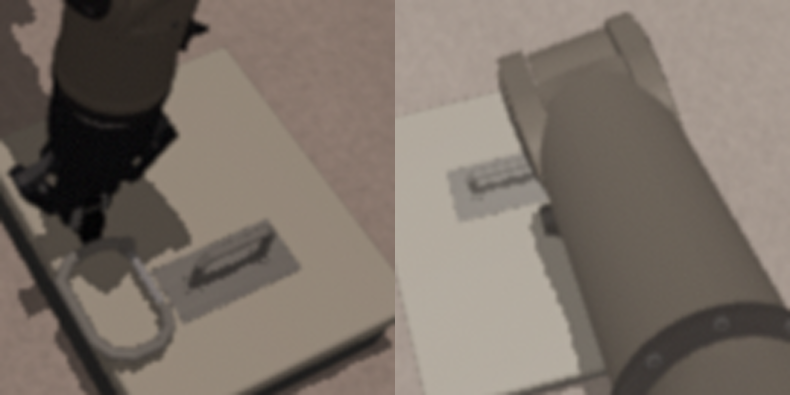

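The hook hangs level beside the staple's right leg. I'll check where it sits in the hand by projecting a few key points.

```bash
python3 -c "
from h import *
S=pickle.load(open('scene1.pkl','rb'))
a=np.radians(15.48);ex=np.array([np.cos(a),np.sin(a),0]);ey=np.array([-ex[1],ex[0],0])
o=np.array([.5215,.0686,.1227-.013+.005])
k=5;u,v=345,200
im=cv2.resize(S['pixels'][v:v+110,u:u+110],None,fx=k,fy=k,interpolation=2)
P=[(115,-8),(75,-39),(75,22),(35,22),(88,22),(100,-39),(50,-39)]
for x,y in P:
    q=proj(S,o+x/1000*ex+y/1000*ey)[0]; cv2.circle(im,(int((q[0]-u+.5)*k),int((q[1]-v+.5)*k)),2,(0,0,255),-1)
for L in((.579,.1462),(.5611,.2076)):
  for z in(.09,.135):
    q=proj(S,[*L,z])[0]; cv2.circle(im,(int((q[0]-u+.5)*k),int((q[1]-v+.5)*k)),2,(0,255,0),-1)
cv2.imwrite('pics/d.png',im)
"
```

```text
(no output)
```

View pics/d.png

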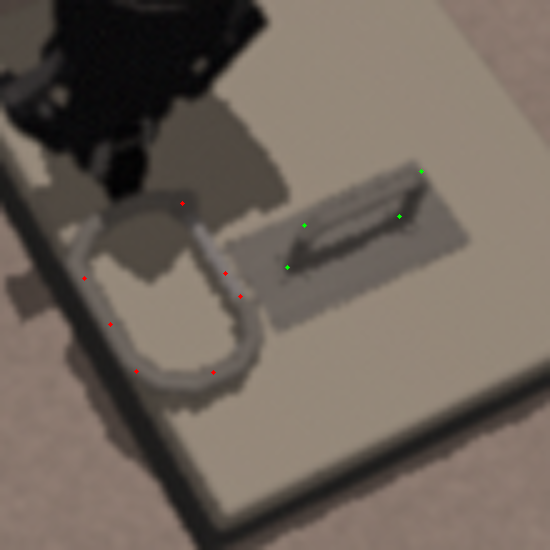

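```bash
python3 -c "
from h import *
from station import *
go(get_obs(),[.519,.0768,.105],16.15)"
```

```text
t 6.40 pos [0.522  0.0691 0.1234] yaw 15.51 F [-0.4 -1.1 -1.3] w 0.171
dp [-0.03 -0.33  0.73] ang [ 0.    0.   -0.13]
```

Request:
{"name": "jog_arm", "arguments": {"dp": [[-0.03,-0.1,0.2],[-0.03,-0.2,0.4],[-0.03,-0.33,0.6],[-0.03,-0.33,0.7],[-0.03,-0.33,0.73]], "angular": [[0,0,0],[0,0,-0.1],[0,0,-0.13],[0,0,-0.13],[0,0,-0.13]], "claw": [0,0,0,0,0]}}

```text
t: 6.9
eef_pos: [0.5187, 0.0775, 0.1046]
tool_rot: [0.0, 0.99, 0.141, -0.0]
contact_force: [0.8, 0.5, -1.9]
gripper_width: 0.17
```

Request:
{"name": "jog_arm", "arguments": {"dp": [[0,0,0],[0,0,0],[0,0,0],[0,0,0],[0,0,0]], "angular": [[0,0,0],[0,0,0],[0,0,0],[0,0,0],[0,0,0]], "claw": [0,0,0,0,0]}}

```text
t: 7.4
eef_pos: [0.5191, 0.0774, 0.1052]
tool_rot: [0.0, 0.99, 0.141, 0.0]
contact_force: [-0.3, -0.4, -2.8]
gripper_width: 0.172
```

```bash
python3 -c "
from h import *
from station import *
a=np.radians(16.15);ex=np.array([np.cos(a),np.sin(a)]);ey=np.array([-ex[1],ex[0]])
e=np.array([.579,.1462])-.077*ex+.028*ey
go(get_obs(),[*e,.105],16.15)"
```

```text
t 7.40 pos [0.5191 0.0774 0.1052] yaw 16.21 F [-0.3 -0.4 -2.8] w 0.172
dp [-0.01 -3.1   0.01] ang [ 0.   -0.    0.01]
```

Request:
{"name": "jog_arm", "arguments": {"dp": [[0,-0.2,0],[0,-0.5,0],[0,-0.8,0],[0,-1.1,0],[0,-1.4,0]], "angular": [[0,0,0],[0,0,0],[0,0,0],[0,0,0],[0,0,0]], "claw": [0,0,0,0,0]}}

```text
t: 7.9
eef_pos: [0.5093, 0.1115, 0.1052]
tool_rot: [0.0, 0.99, 0.141, 0.0]
contact_force: [0.8, -1.1, -1.3]
gripper_width: 0.171
```

```bash
python3 -c "
from h import *
from station import *
a=np.radians(16.15);ex=np.array([np.cos(a),np.sin(a)]);ey=np.array([-ex[1],ex[0]])
e=np.array([.579,.1462])-.077*ex+.028*ey
go(get_obs(),[*e,.105],16.15)
c=read_camera('scene');pickle.dump(c,open('scene2.pkl','wb'));u,v=345,180
cv2.imwrite('pics/e.png',cv2.resize(c['pixels'][v:v+110,u:u+110],None,fx=5,fy=5,interpolation=2))
"
```

```text
t 7.90 pos [0.5093 0.1115 0.1052] yaw 16.21 F [ 0.8 -1.1 -1.3] w 0.171
dp [-0.02 -1.68  0.01] ang [ 0.   -0.01  0.01]
```

View pics/e.png

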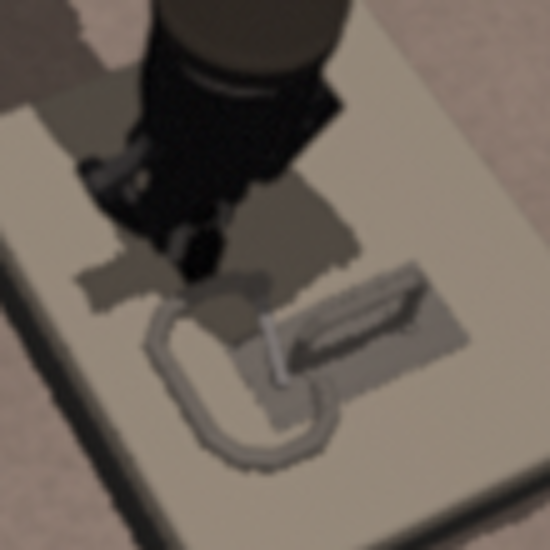

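The gate's free end, at (283,382) in the crop, is swinging in against the leg. I'll keep going.

Request:
{"name": "jog_arm", "arguments": {"dp": [[0,-0.25,0],[0,-0.5,0],[0,-0.8,0],[0,-1.1,0],[0,-1.4,0]], "angular": [[0,0,0],[0,0,0],[0,0,0],[0,0,0],[0,0,0]], "claw": [0,0,0,0,0]}}

```text
t: 8.45
eef_pos: [0.4989, 0.1458, 0.105]
tool_rot: [-0.0, 0.99, 0.141, -0.0]
contact_force: [0.1, 0.5, -0.7]
gripper_width: 0.176
```

```bash
python3 -c "
from h import *
from station import *
a=np.radians(16.15);ex=np.array([np.cos(a),np.sin(a)]);ey=np.array([-ex[1],ex[0]])
e=np.array([.579,.1462])-.077*ex+.028*ey
go(get_obs(),[*e,.105],16.15)
c=read_camera('scene');u,v=345,180
cv2.imwrite('pics/f.png',cv2.resize(c['pixels'][v:v+110,u:u+110],None,fx=5,fy=5,interpolation=2))
"
```

```text
t 8.45 pos [0.4989 0.1458 0.105 ] yaw 16.27 F [ 0.1  0.5 -0.7] w 0.176
dp [ 0.   -0.25 -0.  ] ang [-0.01  0.    0.02]
```

View pics/f.png

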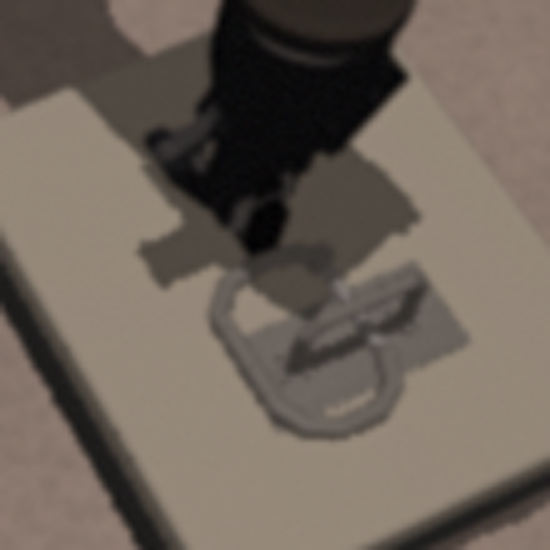

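Request:
{"name": "jog_arm", "arguments": {"dp": [[0,-0.08,0],[0,-0.16,0],[0,-0.22,0],[0,-0.22,0],[0,-0.22,0]], "angular": [[0,0,0],[0,0,0],[0,0,0],[0,0,0],[0,0,0]], "claw": [0,0,0,0,0]}}

```text
t: 9.0
eef_pos: [0.498, 0.1497, 0.1051]
tool_rot: [0.0, 0.99, 0.141, 0.0]
contact_force: [-0.5, 0.1, -1.0]
gripper_width: 0.177
```

```bash
python3 -c "
from h import *
from station import *
go(get_obs(),[.4972,.1515,.102],16.15)
c=read_camera('scene');u,v=380,220
im=cv2.resize(c['pixels'][v:v+55,u:u+55],None,fx=10,fy=10,interpolation=2)
im=cv2.convertScaleAbs(im,alpha=1.6)
cv2.imwrite('pics/g.png',im)
"
```

```text
t 9.00 pos [0.498  0.1497 0.1051] yaw 16.20 F [-0.5  0.1 -1. ] w 0.177
dp [-0.01 -0.08  0.12] ang [ 0.   -0.    0.01]
```

View pics/g.png

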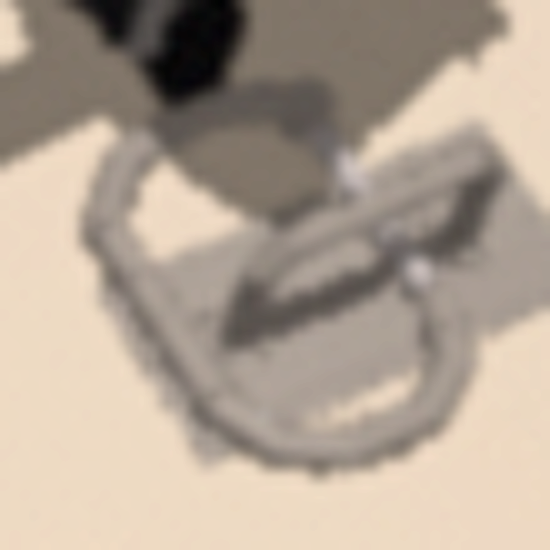

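The gate is shut: its two ends show at (350,175) and (415,272), in line with the nose. The leg's foot at (235,335) is inside the loop. Next I lower the hook onto the lid.

Request:
{"name": "jog_arm", "arguments": {"dp": [[0,0,0.02],[0,0,0.04],[0,0,0.06],[0,0,0.06],[0,0,0.06]], "angular": [[0,0,0],[0,0,0],[0,0,0],[0,0,0],[0,0,0]], "claw": [0,0,0,0,0]}}

```text
t: 9.55
eef_pos: [0.498, 0.1498, 0.104]
tool_rot: [0.0, 0.99, 0.141, 0.0]
contact_force: [-2.6, -1.9, 6.3]
gripper_width: 0.176
```

Request:
{"name": "jog_arm", "arguments": {"dp": [[0,0,0.02],[0,0,0.04],[0,0,0.04],[0,0,0.04],[0,0,0.04]], "angular": [[0,0,0],[0,0,0],[0,0,0],[0,0,0],[0,0,0]], "claw": [0,0,0,0,0]}}

```text
t: 10.05
eef_pos: [0.498, 0.1498, 0.1039]
tool_rot: [0.0, 0.99, 0.141, 0.0]
contact_force: [-6.5, -3.1, 15.4]
gripper_width: 0.171
```

It is resting on the lid: z = 0.104 matches the grasp height plus 90 mm. I'll relieve the press, open, and retreat straight up.

Request:
{"name": "jog_arm", "arguments": {"dp": [[0,0,-0.05],[0,0,-0.05],[0,0,-0.05],[0,0,-0.05],[0,0,-0.05]], "angular": [[0,0,0],[0,0,0],[0,0,0],[0,0,0],[0,0,0]], "claw": [0,0,18,25,35], "grip_force": 20}}

```text
t: 10.55
eef_pos: [0.498, 0.15, 0.1037]
tool_rot: [-0.0, 0.99, 0.141, -0.0]
contact_force: [-0.9, 0.2, 0.5]
gripper_width: 0.408
```

Request:
{"name": "jog_arm", "arguments": {"dp": [[0,0,0],[0,0,0],[0,0,0],[0,0,0],[0,0,0]], "angular": [[0,0,0],[0,0,0],[0,0,0],[0,0,0],[0,0,0]], "claw": [45,45,45,45,45]}}

```text
t: 11.05
eef_pos: [0.4979, 0.1499, 0.1039]
tool_rot: [0.0, 0.99, 0.141, 0.0]
contact_force: [0.3, -0.1, -0.2]
gripper_width: 0.525
```

Request:
{"name": "jog_arm", "arguments": {"dp": [[0,0,-0.3],[0,0,-1],[0,0,-2],[0,0,-3],[0,0,-4]], "angular": [[0,0,0],[0,0,0],[0,0,0],[0,0,0],[0,0,0]], "claw": [45,45,45,45,45]}}

```text
t: 11.55
eef_pos: [0.4978, 0.15, 0.2054]
tool_rot: [-0.0, 0.99, 0.141, 0.0]
contact_force: [-0.9, -0.5, -0.2]
gripper_width: 0.526
```

Request:
{"name": "jog_arm", "arguments": {"dp": [[0,1.5,-1],[0,3,-1],[0,4.5,-1],[0,6,-1],[0,7.5,-1]], "angular": [[0,0,0],[0,0,0],[0,0,0],[0,0,0],[0,0,0]], "claw": [45,45,45,45,45]}}

```text
t: 12.05
eef_pos: [0.5506, -0.0315, 0.2297]
tool_rot: [0.0, 0.99, 0.141, 0.0]
contact_force: [1.5, -0.6, 0.1]
gripper_width: 0.528
```

Request:
{"name": "jog_arm", "arguments": {"dp": [[0,1,0],[0,2,0],[0,3,0],[0,3.5,0],[0,3.5,0]], "angular": [[0,0,0],[0,0,0],[0,0,0],[0,0,0],[0,0,0]], "claw": [45,45,45,45,45]}}

```text
t: 12.55
eef_pos: [0.5748, -0.116, 0.2291]
tool_rot: [0.0, 0.99, 0.14, 0.0]
contact_force: [-0.4, 0.2, 0.4]
gripper_width: 0.532
```

```bash
python3 -c "
from h import *
from station import *
print(get_obs()['t'])
I=[]
for n in('scene','top'):
    c=read_camera(n);u,v=(375,210) if n=='scene' else (220,125)
    cv2.imwrite('pics/end_%s.png'%n,c['pixels'])
    I.append(cv2.convertScaleAbs(cv2.resize(c['pixels'][v:v+60,u:u+60],(395,395),interpolation=2),alpha=1.3))
cv2.imwrite('pics/h.png',np.hstack(I))
"
```

```text
12.55
```

View pics/h.png

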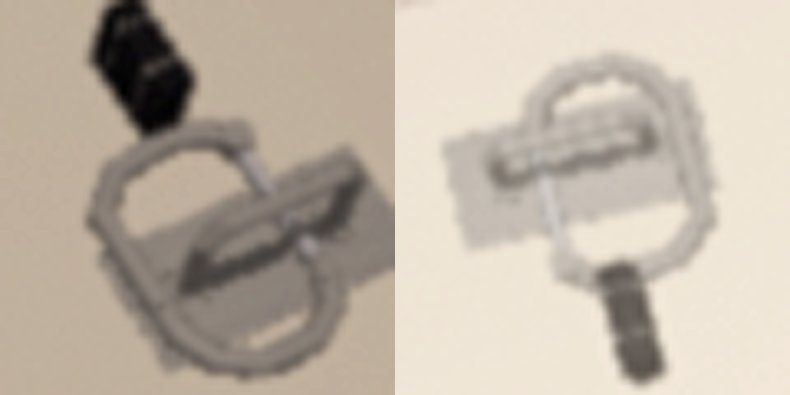

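View pics/end_top.png

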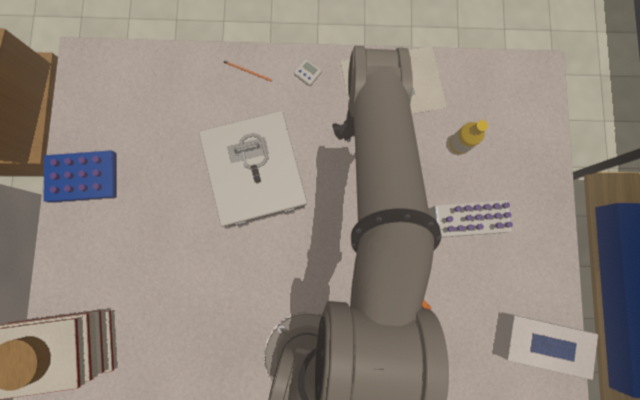

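The hook lies flat, the right leg is inside the loop and the gate is in line and shut, crossing under the crossbar. I'll take a quick look at the bystanders.

View pics/end_scene.png

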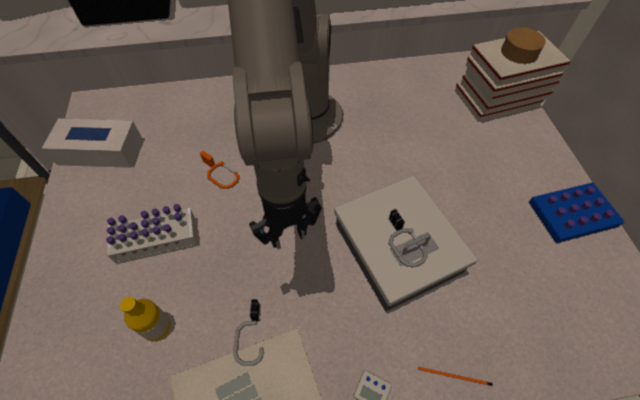

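The open hook at (248,335) and the orange one at (220,172) are where they started, and the robot is clear of everything.

```bash
python3 -c "
from station import *
print(hand_in(), get_obs()['t'])"
```

```text
the job is handed in; nothing more can be done
the job is handed in; nothing more can be done
```

The snap hook is clipped onto the staple's right leg, and I handed the job in at about 12.6 s, well inside the 42 s limit. I gripped it by its block, pushed the gate open against the leg from the carrier's right side, and set the hook down on the lid. Then I released it and backed the arm away.

- **Gate and leg:** both cameras show the right leg inside the loop and the gate shut in line with the nose.
- **Lying flat:** the hook met the lid at a tool height of 0.104 m, which is the grasp height on the bench plus 90 mm. After release the pictures show it flat.
- **Forces:** the highest reading I saw was about 17 N, when the hook was pressed onto the lid.
- **Other hooks:** the open hook and the orange one still lie where they started, and the robot touches nothing.

One check disagreed slightly: before clipping, the hook in the grip sat about 1 pixel (2–3 mm) from where I had calculated, within the tolerance given. No check failed.

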